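Set the wing nut and lock the cam hold-down clamp

TASK

Clamp the wood offcut in the cam hold-down clamp with the right lock force. With the cam lever still standing open, first turn the wing nut on top of the clamp's arm clockwise (tighter), less than a quarter turn, until its wing lies in line with the arm; then let go of it and flip the cam lever all the way down, away from the nut, so that it locks. Leave the offcut where it lies and let go of everything.

Things in the scene. Friction and masses are not known exactly. Their poses are not given: they have to be found in the camera images.
- cam_clamp: Cam hold-down clamp, fixed to the bench: plywood board 240 x 110 x 15 mm, steel arm 24 mm wide (upper face about 78 mm above the bench), wing nut at x = -75 mm on the arm, cam lever pivoting on a level pin at x = +48 mm, 92 mm above the bench. Origin: centre of the board's underside; x axis: along the arm, from the nut towards the lever; z up.
- nut_grip (a point): Grip point in the upright wing of the dark steel wing nut on top of the clamp's arm. Wing: plate 10 mm thick, 51 mm long, 25 mm tall; its top is 10 mm above this point, the arm 28 mm below it. x axis: along the wing; z: up. When turned it neither rises nor sinks; it has 0.06 N m of friction and stays where it is left. The wing has 50 mm of free room all round at its height.
- wing_nut (a joint): Angle of the wing nut, rad: 0 with the wing in line with the arm (the right setting), negative when looser; grows when turned clockwise seen from above. Starts between -1.3 and -0.6; stops at -1.5 and 0.5.
- lever_end (a point): Point on the centre line of the cam lever's black plastic grip, 80 mm from the pivot pin. The lever is 96 mm long from the pin; its grip (40 to 96 mm from the pin) is 15 mm thick in the direction of swing and 20 mm wide. z axis: from the pin along the lever to its end; x: the direction in which it closes; y: parallel to the pin, level.
- cam_lever (a joint): Angle of the cam lever, rad: 0 upright (open), 1.5 down level (locked, at its stop), pointing away from the nut along the clamp's x axis. Starts between 0 and 0.4, swings in the upright plane of the arm, needs 2 to 3 N at the grip, stays where it is left. Closing it lowers arm, nut and the rubber foot under the arm by up to 8 mm, pressing on the offcut.
- wood_offcut: Loose block of brown wood, 45 x 140 x 32 mm, lying on the clamp's board across and under the arm's end, below the rubber foot, between two low ledges. Origin: centre of its underside; y axis: its length; z up.

How it is judged:
By the outcome, as a careful person would: the job done as asked, in the order asked, and still so for the second after the job is handed in, with the robot touching nothing.
It also fails if it takes over 43 s, if anything falls off the work surface, if the arm or the gripper's body presses on something with over 40 N, if the wrist force passes 120 N, or if a joint passes its speed limit or range.

ROBOT

A 6-joint arm with a two-finger parallel gripper is mounted at the origin on the work surface; the furniture and walls round the work are solid. World frame = base frame: x ahead of the robot, y to its left, z up, the work surface at z = 0. Lengths are in m, angles in rad, forces in N, time in s.
With the tool pointing down it reaches from about 0.4 to 0.825 m from the base axis. Payload 7 kg.
Tool frame: the origin (TCP) lies midway between the tips of the shut fingers; the grasp point (between the pads) lies 19 mm behind it; z points along the fingers, y is the line along which they close (so a half turn about z gives the same grasp; the last joint's range is limited). The gripper opens to 88 mm and grips with 3 to 60 N. Pads are 19 mm wide; open, the fingers measure 130 mm over their backs; the gripper's body (78 mm by 193 mm) begins 47 mm behind the grasp point.
Start: joints at [-0.918, 0.359, 0.012, 0, -1.224, -0.288], TCP at [0.241, -0.631, 0.227] pointing down, gripper open.
Joint ranges: [-3.07, 3.07], [-1.43, 2.12], [-1.02, 1.25], [-3.03, 1.67], [-3.05, -0], [-3.03, 3.03]. Speed limits (rad/s): [2.39, 2.39, 3.01, 3.14, 3.14, 3.14].

INTERFACE

Orientations are given as [roll, pitch, yaw] about the fixed x, y, z axes, in that order (R = Rz(yaw) Ry(pitch) Rx(roll)).
In Python, from station import arm, grab_frame, camera_params, spot_in gives the robot as it stands.
- The arm moves only by the shell command python3 -m jog 'ROWS' [FORCE]. ROWS is JSON, a list that holds one entry, the list of rows, each a list of 7 numbers: the shift along the tool's x, y, z in mm, then the turn, a rotation vector about the tool's x, y, z in rad, then the finger opening in mm, from 0 to 87.6. In form: [[[x, y, z, wx, wy, wz, fingers], ...]]. A call has 1 to 20 rows; each row is the pose to reach, as a shift and turn from the pose commanded when the call began, along the tool's axes at that moment; what a row does not reach only later rows make up. A row lasts 1/8 s, in which the tool goes at most 62.5 mm and 10.7 degrees, less where a joint would pass 70% of its speed; a pose out of reach is approached as far as the arm can. A call with a gripper value outside its range is refused whole. The fingers move at their own pace and stop on an object; FORCE is the grip in N (left out, the last holds). Time passes only in rows, so rows that repeat a pose let the fingers close. It gives the time, the measured TCP pose, the force, the opening and the grip force at its end, in the units of the state.
- arm.get_state(): the state, without advancing time (a new reading comes with each control period).
- grab_frame(name): name is "scene" or "top"; returns (picture, depth): 420x560x3 uint8, blue, green, red; 420x560 float32, m along the optical axis (not along the pixel's ray), 0 where there is no reading.
- camera_params(name): a dict with "mtx" (3x3 intrinsics, pixels), "R" (3x3) and "t" (3): a world point X has camera coordinates R X + t. Camera axes: x right, y down, z forward; pixel columns grow to the right and rows downward; lengths in m; the calibration is good to about 2 mm. A picture is of the moment at which its call begins. camera_params takes no time and is no camera call.
- arm.job_done(): hands the job in; it is judged then, once.
Trained networks look in the newest picture that a camera, given by its name, has taken for a name from the list of things; names that differ only in an ending like _2 or _b are one class to them, and where a whole thing is asked for, a point or a joint stands for the part that bears it (a point fixed in the world has none). Each returns a list of dicts, best first, with "confidence" (0 to 1); they miss things now and then, are a little off and sometimes report something else, mostly with a low value. They report only what shows in the picture. A call takes as long as a camera call.
- spot_in(query, camera): "uv" ([column, row] in pixels, amid what is visible of it).
The state is a dict: "t": time; "q": joint angles; "qd": joint speeds; "joint_efforts": joint torques, N m; "eef_pos": TCP position; "ee_rot": TCP orientation; "force": force on the tool from outside, world axes, zero at the start; "moment": the same for the moment, N m; "width": finger opening in m; "gripper_force": force on a finger pad.
Only numpy, scipy, OpenCV 4.12 (cv2) and the standard library are available. Lean on these libraries where they do the work, as an engineer would, in place of code of your own. Each camera call takes 0.05 s, during which the arm holds its last target. There are 200 camera calls.

## Working session

There is one attempt and no reset: what is moved stays moved. The work goes in short steps, Python scripts to look and compute and a shell command to move; the robot and the scene stay as the last step left them, time stands still between calls to the robot, and variables do not carry over. Pictures are saved under pics/ and viewed, at most 10 in all, crops included, and the job is handed in when it is done.

```bash
mkdir -p pics; ls
cat > h.py <<'E'
import numpy as np, cv2
from station import arm, grab_frame, camera_params, spot_in
def unproj(cam,uv,d):
    p=camera_params(cam);K=np.array(p["mtx"]);R=np.array(p["R"]);t=np.array(p["t"])
    c=np.linalg.inv(K)@np.array([uv[0],uv[1],1.0])*d
    return R.T@(c-t)
def cloud(cam,depth):
    p=camera_params(cam);K=np.array(p["mtx"]);R=np.array(p["R"]);t=np.array(p["t"])
    v,u=np.indices(depth.shape)
    c=np.stack([(u-K[0,2])/K[0,0]*depth,(v-K[1,2])/K[1,1]*depth,depth],-1)
    return (c-t)@R
def proj(cam,X):
    p=camera_params(cam);c=np.array(p["R"])@np.array(X)+np.array(p["t"]);c=np.array(p["mtx"])@c
    return c[:2]/c[2]
E
python3 - <<'E'
from h import *
for c in("scene","top"):
    im,d=grab_frame(c);cv2.imwrite(f"pics/{c}0.png",im);np.save(f"{c}0.npy",d)
    P=cloud(c,d)
    for n in("cam_clamp","nut_grip","lever_end","wood_offcut","wing_nut","cam_lever"):
        for s in spot_in(n,c)[:2]:
            u,v=np.round(s["uv"]).astype(int);print(c,n,s["uv"],round(s["confidence"],2),P[v,u].round(3))
s=arm.get_state();print(s["t"],s["eef_pos"],s["ee_rot"])
E
```

```text
pics
scene cam_clamp [305.0, 222.8] 0.82 [ 0.514 -0.057  0.105]
scene cam_clamp [286.9, 253.7] 0.7 [ 0.535 -0.036  0.046]
scene nut_grip [299.3, 224.1] 0.67 [ 0.525 -0.058  0.098]
scene lever_end [311.7, 166.5] 0.58 [ 0.559 -0.18   0.137]
scene wood_offcut [286.7, 254.0] 0.73 [ 0.535 -0.036  0.046]
scene wing_nut [299.4, 222.0] 0.56 [ 0.525 -0.058  0.103]
scene cam_lever [308.9, 164.6] 0.56 [ 0.563 -0.176  0.14 ]
scene cam_lever [301.0, 222.3] 0.23 [ 0.522 -0.058  0.104]
top cam_clamp [291.1, 216.6] 0.6 [ 0.55  -0.146  0.079]
top nut_grip [254.1, 227.3] 0.55 [ 0.527 -0.071  0.093]
top lever_end [314.0, 207.3] 0.6 [ 0.561 -0.187  0.152]
top wood_offcut [250.8, 218.7] 0.97 [ 0.54  -0.066  0.115]
top wood_offcut [312.7, 202.9] 0.69 [ 0.565 -0.183  0.177]
top wing_nut [249.8, 224.8] 0.49 [ 0.528 -0.064  0.121]
top cam_lever [313.1, 204.4] 0.78 [ 0.564 -0.183  0.172]
top cam_lever [292.8, 215.0] 0.72 [ 0.554 -0.15   0.079]
0.7 [ 0.24078935 -0.6305816   0.22657899] [-3.14155681e+00  1.67119174e-05 -2.77680245e+00]
```

Run:
```python
from h import *
a=cv2.imread("pics/top0.png")[130:300,180:380];b=cv2.imread("pics/scene0.png")[120:290,220:420]
cv2.imwrite("pics/c1.png",cv2.resize(np.hstack([a,b]),(800,340),interpolation=cv2.INTER_CUBIC))
```

```text
(no output)
```

View pics/c1.png

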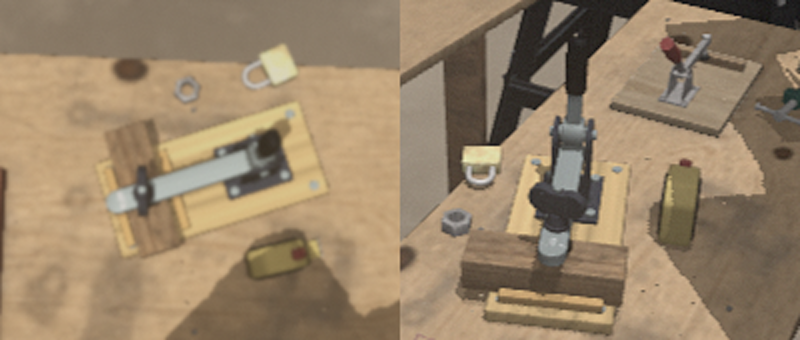

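Run:
```python
from h import *
for c in("top","scene"):
    P=cloud(c,np.load(c+"0.npy")).reshape(-1,3)
    m=(P[:,0]>.4)&(P[:,0]<.7)&(P[:,1]>-.3)&(P[:,1]<.05)
    for lo,hi in((.008,.02),(.072,.086),(.108,.13),(.14,.2)):
        Q=P[m&(P[:,2]>lo)&(P[:,2]<hi)]
        if len(Q)<4: print(c,lo,len(Q));continue
        r=cv2.minAreaRect(Q[:,:2].astype(np.float32)*1000)
        w,V=np.linalg.eigh(np.cov(Q[:,:2].T))
        print(c,lo,len(Q),Q.mean(0).round(4),np.round(r[0]),np.round(r[1]),round(r[2],1),"pca",np.degrees(np.arctan2(V[1,1],V[0,1])).round(1),(np.sqrt(w)*1000).round(1),"ymin/max",Q[:,2].max().round(3))
```

```text
top 0.008 3155 [ 0.5744 -0.1662  0.0155] [ 534. -142.] [292. 246.] 14.4 pca 125.7 [47.2 66.1] ymin/max 0.02
top 0.072 794 [ 0.5437 -0.1065  0.0782] [ 548. -113.] [ 34. 183.] 16.0 pca 108.5 [ 7.3 44.9] ymin/max 0.086
top 0.108 137 [ 0.5336 -0.0804  0.1148] [ 551. -120.] [ 46. 140.] 21.7 pca 108.7 [12.8 40.8] ymin/max 0.127
top 0.14 129 [ 0.5695 -0.186   0.1759] [ 571. -187.] [17. 20.] 89.6 pca -167.6 [4.8 5.6] ymin/max 0.192
scene 0.008 2404 [ 0.5612 -0.1345  0.0145] [ 533. -136.] [292. 248.] 13.6 pca 121.5 [53.3 82. ] ymin/max 0.02
scene 0.072 627 [ 0.5408 -0.1018  0.0777] [ 545. -105.] [ 35. 174.] 16.1 pca 108.7 [ 8.  58.3] ymin/max 0.086
scene 0.108 251 [ 0.5386 -0.096   0.1148] [ 553. -113.] [ 46. 140.] 26.1 pca 109.3 [10.8 57.3] ymin/max 0.13
scene 0.14 291 [ 0.5671 -0.1792  0.1654] [ 569. -182.] [20. 18.] 6.8 pca -157.5 [2.9 5.7] ymin/max 0.188
```

The crop shows the nut's wing nearly across the arm (left half, about (142,188)). The lever stands upright at (265,145), with the offcut under the arm's left end. The lever closes toward the right, which is world -y.

Run:
```python
from h import *
D=np.degrees
for c in("top","scene"):
    P=cloud(c,np.load(c+"0.npy")).reshape(-1,3)
    def sel(x0,x1,y0,y1,z0,z1): return P[(P[:,0]>x0)&(P[:,0]<x1)&(P[:,1]>y0)&(P[:,1]<y1)&(P[:,2]>z0)&(P[:,2]<z1)]
    def rep(n,Q):
        r=cv2.minAreaRect(Q[:,:2].astype(np.float32)*1000); w,V=np.linalg.eigh(np.cov(Q[:,:2].T))
        print(c,n,len(Q),Q.mean(0).round(4),np.round(r[0]),np.round(r[1]),round(r[2],1),"pca",D(np.arctan2(V[1,1],V[0,1])).round(1),(np.sqrt(w)*1000).round(1),"z",np.percentile(Q[:,2],[2,98]).round(3))
    rep("wing",sel(.48,.58,-.12,-.02,.100,.14)); rep("wingtop",sel(.48,.58,-.12,-.02,.111,.14))
    rep("arm",sel(.48,.62,-.14,.0,.074,.082))
    rep("wood",sel(.4,.65,-.15,.05,.04,.055))
    L=sel(.52,.62,-.25,-.13,.13,.2); rep("lever",L)
    for z in np.arange(.13,.2,.01):
        q=L[(L[:,2]>=z)&(L[:,2]<z+.01)]
        if len(q)>3: print(round(z,2),len(q),q.mean(0).round(4),q.min(0).round(3),q.max(0).round(3))
```

```text
top wing 126 [ 0.5288 -0.066   0.1143] [530. -66.] [50.  9.] 1.4 pca -178.2 [ 2.8 14.5] z [0.105 0.121]
top wingtop 111 [ 0.5303 -0.0658  0.1152] [531. -66.] [44.  8.] 1.6 pca -178.5 [ 2.8 13. ] z [0.111 0.121]
top arm 558 [ 0.538  -0.0883  0.0782] [537. -85.] [ 24. 122.] 18.8 pca 109.0 [ 6.9 35.3] z [0.075 0.082]
top wood 1055 [ 0.5385 -0.0617  0.0475] [538. -62.] [140.  45.] 17.9 pca -161.9 [13.3 45.6] z [0.044 0.051]
top lever 131 [ 0.5693 -0.186   0.1753] [ 571. -187.] [17. 20.] 89.6 pca -168.8 [4.8 5.6] z [0.141 0.19 ]
0.14 14 [ 0.5667 -0.1815  0.1447] [ 0.561 -0.194  0.141] [ 0.576 -0.178  0.149]
0.15 12 [ 0.5671 -0.1826  0.1558] [ 0.561 -0.194  0.151] [ 0.576 -0.179  0.16 ]
0.16 10 [ 0.5649 -0.1836  0.1644] [ 0.561 -0.19   0.162] [ 0.571 -0.18   0.169]
0.17 15 [ 0.5671 -0.1839  0.1743] [ 0.561 -0.194  0.17 ] [ 0.575 -0.18   0.178]
0.18 77 [ 0.5713 -0.188   0.1863] [ 0.562 -0.195  0.182] [ 0.581 -0.18   0.19 ]
scene wing 286 [ 0.5261 -0.0593  0.1094] [528. -60.] [51. 13.] 6.0 pca -176.3 [ 2.7 14. ] z [0.101 0.117]
scene wingtop 127 [ 0.5267 -0.0607  0.1139] [528. -61.] [44. 12.] 6.0 pca -177.1 [ 3.  12.2] z [0.111 0.118]
scene arm 357 [ 0.5303 -0.0702  0.0774] [535. -82.] [ 24. 125.] 18.9 pca 108.9 [ 7.  42.9] z [0.075 0.081]
scene wood 1360 [ 0.534  -0.0536  0.0461] [536. -58.] [140.  48.] 18.1 pca -162.7 [14.1 43. ] z [0.041 0.049]
scene lever 330 [ 0.5671 -0.1789  0.1618] [ 569. -182.] [20. 18.] 17.6 pca -156.9 [2.9 5.6] z [0.132 0.187]
0.13 39 [ 0.5664 -0.177   0.1353] [ 0.559 -0.184  0.13 ] [ 0.575 -0.172  0.14 ]
0.14 55 [ 0.5659 -0.1774  0.1448] [ 0.559 -0.186  0.14 ] [ 0.575 -0.172  0.15 ]
0.15 56 [ 0.5672 -0.1779  0.1548] [ 0.559 -0.185  0.15 ] [ 0.577 -0.173  0.16 ]
0.16 59 [ 0.5672 -0.1789  0.165 ] [ 0.559 -0.189  0.16 ] [ 0.579 -0.175  0.17 ]
0.17 60 [ 0.5673 -0.1794  0.175 ] [ 0.559 -0.189  0.17 ] [ 0.579 -0.175  0.18 ]
0.18 61 [ 0.5679 -0.182   0.1845] [ 0.559 -0.19   0.18 ] [ 0.577 -0.176  0.188]
```

```bash
python3 -m jog '[[[-471,425,-10,0,0,0.33,44],[-471,425,-10,0,0,0.33,44],[-471,425,-10,0,0,0.33,44],[-471,425,-10,0,0,0.33,44],[-471,425,-10,0,0,0.33,44],[-471,425,-10,0,0,0.33,44],[-471,425,-10,0,0,0.33,44],[-471,425,-10,0,0,0.33,44],[-471,425,-10,0,0,0.33,44],[-471,425,-10,0,0,0.33,44],[-471,425,-10,0,0,0.33,44],[-471,425,-10,0,0,0.33,44],[-471,425,-10,0,0,0.33,44],[-471,425,-10,0,0,0.33,44],[-471,425,-10,0,0,0.33,44],[-471,425,-10,0,0,0.33,44]]]' 15
python3 - <<'E'
from h import *
s=arm.get_state();print(s["q"],s["eef_pos"],s["ee_rot"])
im,d=grab_frame("scene");cv2.imwrite("pics/s1.png",cv2.resize(im[30:310,160:520],(720,560)))
E
```

```text
t: 2.7
eef_pos: [0.529, -0.066, 0.2366]
ee_rot: [3.142, 0.0, -3.108]
force: [-0.5, -0.3, 0.7]
width: 0.044
gripper_force: 0.0
[ 2.43893453e-01  1.17928854e-01 -2.84410224e-01 -1.23088540e-06
 -1.16828005e+00 -1.78072445e+00] [ 0.52902392 -0.06600281  0.2366477 ] [ 3.14155462e+00  1.73073295e-04 -3.10762781e+00]
```

View pics/s1.png

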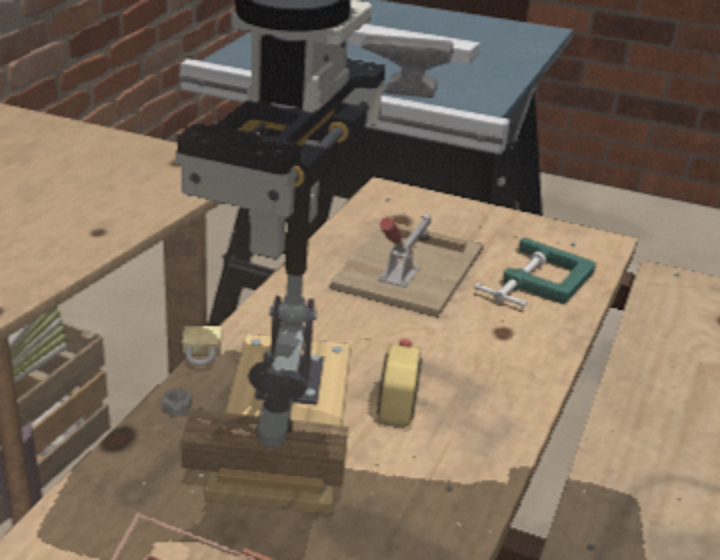

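The picture shows the gripper above the clamp, with the lever top at about (295,220). Joint 6 is at -1.78 and would hit its range limit during the 73° turn, so I'll take the half-turn-equivalent grasp while still clear.

```bash
python3 -m jog '[[[0,0,0,0,0,-1.6,44],[0,0,0,0,0,-1.6,44],[0,0,0,0,0,-1.6,44],[0,0,0,0,0,-1.6,44],[0,0,0,0,0,-1.6,44],[0,0,0,0,0,-1.6,44],[0,0,0,0,0,-1.6,44],[0,0,0,0,0,-1.6,44],[0,0,0,0,0,-1.6,44]]]'
python3 -m jog '[[[0,0,0,0,0,-1.54,44],[0,0,0,0,0,-1.54,44],[0,0,0,0,0,-1.54,44],[0,0,0,0,0,-1.54,44],[0,0,0,0,0,-1.54,44],[0,0,0,0,0,-1.54,44],[0,0,0,0,0,-1.54,44],[0,0,0,0,0,-1.54,44],[0,0,0,0,0,-1.54,44]]]'
python3 - <<'E'
from h import *
s=arm.get_state();print(s["q"],s["eef_pos"],s["ee_rot"])
for c in("scene","top"):
    im,d=grab_frame(c);print(c,proj(c,s["eef_pos"]))
    u,v=proj(c,s["eef_pos"]).astype(int);u=max(u,100);v=max(v,100)
    cv2.imwrite(f"pics/{c}2.png",im)
a=cv2.imread("pics/scene2.png")[60:310,180:430];b=cv2.imread("pics/top2.png")[90:340,130:380]
cv2.imwrite("pics/c2.png",cv2.resize(np.hstack([a,b]),(800,400)))
E
```

```text
t: 3.88
eef_pos: [0.5292, -0.0656, 0.2366]
ee_rot: [3.142, -0.0, -1.502]
force: [0.0, -0.2, -0.2]
width: 0.0441
gripper_force: 0.0
t: 5.0
eef_pos: [0.5291, -0.0656, 0.2366]
ee_rot: [3.142, 0.0, 0.037]
force: [0.0, 0.4, 0.6]
width: 0.0439
gripper_force: 0.0
[ 2.44721198e-01  1.18223478e-01 -2.84295581e-01  3.69780721e-05
 -1.16833405e+00  1.36270552e+00] [ 0.52913762 -0.06556379  0.23655679] [3.14154763e+00 4.85293317e-05 3.66448708e-02]
scene [301.65466917 147.68452434]
top [246.83958072 217.59672767]
```

View pics/c2.png

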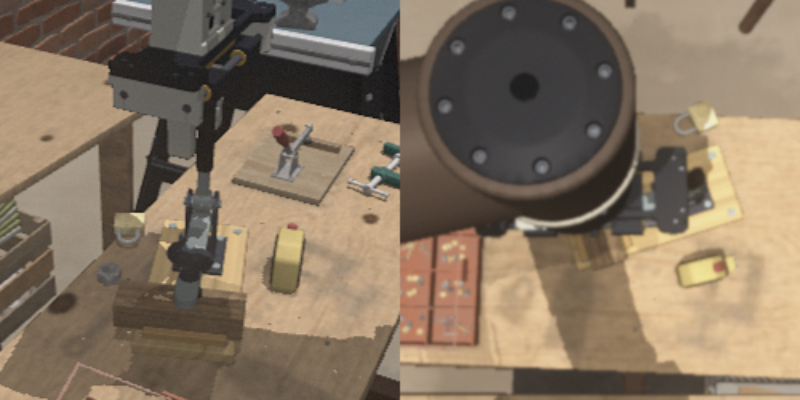

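The gripper is centred over the nut (top crop about (586,203)), and its body reaches toward the lever on the right. I'll measure the body's extent against the lever before lowering.

Run:
```python
from h import *
s=arm.get_state()
for c in("top","scene"):
    im,d=grab_frame(c);P=cloud(c,d).reshape(-1,3)
    Q=P[(P[:,2]>.2)&(P[:,2]<.42)&(abs(P[:,0]-.53)<.12)&(abs(P[:,1]+.066)<.2)]
    for z in np.arange(.2,.42,.02):
        q=Q[(Q[:,2]>=z)&(Q[:,2]<z+.02)]
        if len(q)>5: print(c,round(z,2),len(q),((np.percentile(q,1,axis=0)-s["eef_pos"])*1000).round(),((np.percentile(q,99,axis=0)-s["eef_pos"])*1000).round())
```

```text
top 0.3 95 [-41. -89.  69.] [34. 83. 83.]
top 0.32 574 [-41. -88.  84.] [ 34.  83. 103.]
top 0.34 1391 [-40. -99. 106.] [ 41.  88. 112.]
top 0.38 14 [-40.  24. 156.] [-39.  41. 161.]
top 0.4 50 [-39.  23. 165.] [-32.  46. 169.]
scene 0.22 45 [-12. -24.  -1.] [ 8. 39.  3.]
scene 0.24 354 [-14. -35.   4.] [ 9. 41. 23.]
scene 0.26 211 [-14. -37.  24.] [ 8. 43. 40.]
scene 0.3 1190 [-42. -83.  66.] [34. 91. 83.]
scene 0.32 1392 [-43. -86.  84.] [ 33.  99. 103.]
scene 0.34 2025 [-42. -92. 104.] [ 32.  99. 123.]
scene 0.36 717 [-25. -13. 124.] [ 19.  53. 143.]
scene 0.38 818 [-41.  -5. 144.] [ 33.  53. 163.]
scene 0.4 1315 [-40. -13. 164.] [ 35.  52. 183.]
```

```bash
python3 -m jog '[[[0,0,50,0,0,0,44],[0,0,100,0,0,0,44],[0,0,125,0,0,0,44],[0,0,147,0,0,0,44],[0,0,147,0,0,0,44],[0,0,147,0,0,0,0],[0,0,147,0,0,0,0],[0,0,147,0,0,0,0],[0,0,147,0,0,0,0],[0,0,147,0,0,0,0],[0,0,147,0,0,0,0],[0,0,147,0,0,0,0]]]' 25
```

```text
t: 6.7
eef_pos: [0.5298, -0.0636, 0.0904]
ee_rot: [-3.139, -0.002, 0.033]
force: [-3.9, 12.4, 6.3]
width: 0.01
gripper_force: 51.6
```

```bash
python3 -m jog '[[[0,-2,0,0,0,0,0],[0,-2.5,0,0,0,0.1,0],[0,-2.5,0,0,0,0.2,0],[0,-2.5,0,0,0,0.3,0],[0,-2.5,0,0,0,0.4,0]]]'
```

```text
t: 7.32
eef_pos: [0.5297, -0.0635, 0.0904]
ee_rot: [3.141, -0.002, -0.37]
force: [0.0, -3.0, 4.2]
width: 0.0097
gripper_force: 50.8
```

```bash
python3 -m jog '[[[0,0,0,0,0,0.11,0],[0,0,0,0,0,0.22,0],[0,0,0,0,0,0.33,0],[0,0,0,0,0,0.44,0],[0,0,0,0,0,0.55,0],[0,0,0,0,0,0.66,0],[0,0,0,0,0,0.77,0],[0,0,0,0,0,0.85,0],[0,0,0,0,0,0.88,0],[0,0,0,0,0,0.88,0],[0,0,0,0,0,0.88,0]]]'
python3 -c "
from h import *
s=arm.get_state();print(s['q'],s['moment'])"
```

```text
t: 8.7
eef_pos: [0.5293, -0.0639, 0.0904]
ee_rot: [-3.141, -0.001, -1.247]
force: [-0.7, -4.2, 4.9]
width: 0.0096
gripper_force: 50.8
[ 0.24884901  0.25916907 -0.47948027  0.0017518  -0.83185876  0.07412431] [-1.37012178  0.43297057 -0.06073279]
```

```bash
python3 -m jog '[[[0,0,0,0,0,0,44],[0,0,0,0,0,0,44],[0,0,0,0,0,0,44],[0,0,-30,0,0,0,44],[0,0,-80,0,0,0,44],[0,0,-140,0,0,0,44],[-50,0,-180,0,0,0,10],[-110,0,-180,0,0,0,0],[-150,0,-180,0,0,0,0],[-150,0,-180,0,0,0,0],[-150,0,-180,0,0,0,0]]]'
python3 - <<'E'
from h import *
D=np.degrees
for c in("top","scene"):
    im,d=grab_frame(c);cv2.imwrite(f"pics/{c}3.png",im)
    P=cloud(c,d).reshape(-1,3)
    def rep(n,x0,x1,y0,y1,z0,z1):
        Q=P[(P[:,0]>x0)&(P[:,0]<x1)&(P[:,1]>y0)&(P[:,1]<y1)&(P[:,2]>z0)&(P[:,2]<z1)]
        if len(Q)<5: print(c,n,len(Q));return
        r=cv2.minAreaRect(Q[:,:2].astype(np.float32)*1000); w,V=np.linalg.eigh(np.cov(Q[:,:2].T))
        print(c,n,len(Q),Q.mean(0).round(4),np.round(r[0]),np.round(r[1]),round(r[2],1),"pca",D(np.arctan2(V[1,1],V[0,1])).round(1),"z",np.percentile(Q[:,2],[2,98]).round(3))
    rep("wing",.48,.58,-.12,-.02,.1,.14)
    rep("arm",.48,.62,-.16,0,.074,.082)
    rep("lever",.52,.62,-.25,-.13,.13,.2)
    rep("levertop",.52,.62,-.25,-.13,.18,.2)
a=cv2.imread("pics/scene3.png")[60:310,180:430];b=cv2.imread("pics/top3.png")[90:340,130:380]
cv2.imwrite("pics/c3.png",cv2.resize(np.hstack([a,b]),(800,400)))
E
```

```text
t: 10.07
eef_pos: [0.4812, 0.0791, 0.2693]
ee_rot: [3.141, -0.0, -1.246]
force: [0.6, -0.6, 0.6]
width: 0.0017
gripper_force: 0.0
top wing 142 [ 0.5296 -0.0659  0.1137] [530. -66.] [10. 50.] 17.6 pca 108.7 z [0.105 0.119]
top arm 597 [ 0.5423 -0.1032  0.0781] [540. -96.] [ 28. 145.] 21.0 pca 110.1 z [0.075 0.081]
top lever 132 [ 0.5693 -0.186   0.1754] [ 571. -187.] [19. 19.] 27.6 pca -170.7 z [0.142 0.19 ]
top levertop 79 [ 0.5714 -0.188   0.1861] [ 572. -189.] [19. 15.] 15.7 pca -163.9 z [0.181 0.19 ]
scene wing 157 [ 0.5246 -0.0541  0.111 ] [527. -59.] [10. 46.] 18.4 pca 107.0 z [0.101 0.118]
scene arm 505 [ 0.5353 -0.0872  0.0773] [538. -93.] [ 29. 152.] 21.0 pca 109.2 z [0.074 0.081]
scene lever 160 [ 0.5647 -0.1781  0.1497] [ 564. -178.] [18.  9.] 33.5 pca -149.5 z [0.131 0.169]
scene levertop 0
```

View pics/c3.png

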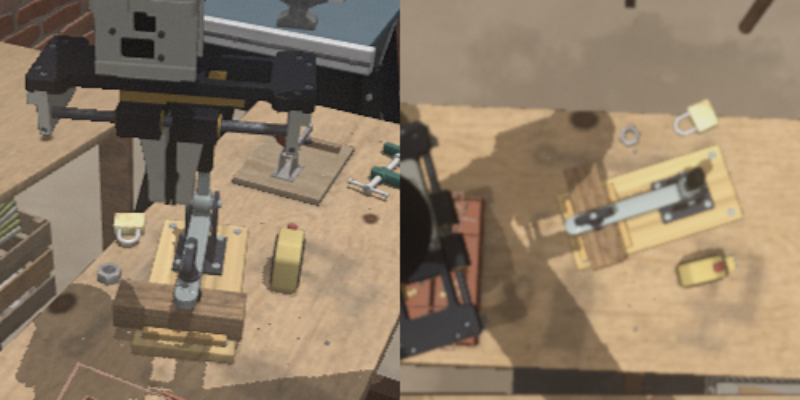

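The wing now lies in line with the arm: 108.7° measured against 108.9° for the arm (top crop about (592,215)). The lever still stands upright at (690,185). Next I'll push it over with the closed fingers.

```bash
python3 -m jog '[[[60,0,0,0,0,0,0],[120,0,0,0,0,0,0],[180,0,0,0,0,0,0],[230,0,0,0,0,0,0],[230,0,30,0,0,0,0],[230,0,70,0,0,0,0],[230,0,104,0,0,0,0],[230,0,104,0,0,0,0],[250,0,104,0,0,0,0],[264,0,105,0,0,0,0],[271,0,106,0,0,0,0],[278,0,106,0,0,0,0],[278,0,106,0,0,0,0]]]' 30
```

```text
t: 11.8
eef_pos: [0.5698, -0.1848, 0.1636]
ee_rot: [3.141, -0.0, -1.247]
force: [-0.3, 0.1, -0.3]
width: 0.0003
gripper_force: 0.0
```

```bash
python3 -m jog '[[[7,0,2,0,0,0,0],[14,0,5,0,0,0,0],[21,0,8,0,0,0,0],[27,0,11,0,0,0,0],[32,0,15,0,0,0,0]]]'
python3 - <<'E'
from h import *
print(arm.get_state()["force"])
for c in("scene","top"):
    im,d=grab_frame(c);cv2.imwrite(f"pics/{c}4.png",im)
a=cv2.imread("pics/scene4.png")[60:310,180:430];b=cv2.imread("pics/top4.png")[90:340,130:380]
cv2.imwrite("pics/c4.png",cv2.resize(np.hstack([a,b]),(800,400)))
E
```

```text
t: 12.42
eef_pos: [0.5801, -0.215, 0.1481]
ee_rot: [3.141, 0.0, -1.247]
force: [0.2, 1.7, 0.9]
width: 0.0006
gripper_force: 0.9
[0.2161664  1.74852765 0.90581498]
```

View pics/c4.png

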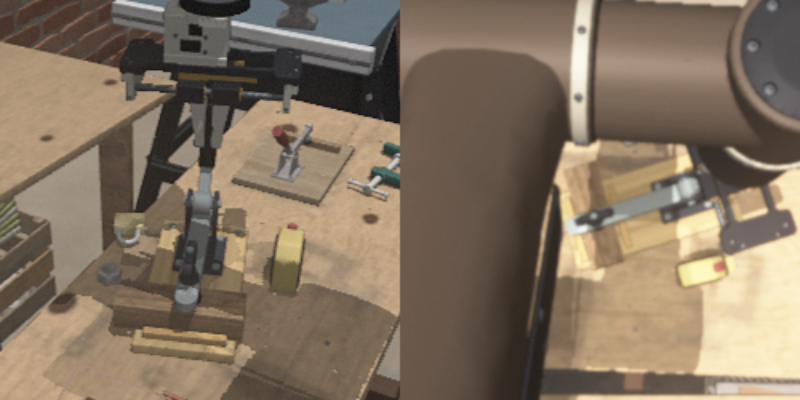

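The lever is leaning outward with the fingers pushing behind it, at about 2 N of contact force. I'll continue along the arc.

```bash
python3 -m jog '[[[6,0,5,0,0,0,0],[11,0,11,0,0,0,0],[15,0,17,0,0,0,0],[18,0,23,0,0,0,0],[21,0,30,0,0,0,0],[23,0,36,0,0,0,0],[25,0,42,0,0,0,0],[25,0,44,0,0,0,0],[25,0,44,0,0,0,0]]]'
```

```text
t: 13.65
eef_pos: [0.5882, -0.2385, 0.1047]
ee_rot: [-3.141, -0.0, -1.247]
force: [0.3, -1.2, 2.8]
width: 0.0004
gripper_force: 1.3
```

```bash
python3 -m jog '[[[0,0,2,0,0,0,0],[0,0,4,0,0,0,0],[0,0,5,0,0,0,0],[0,0,6,0,0,0,0],[0,0,6,0,0,0,0]]]'
```

```text
t: 14.28
eef_pos: [0.5885, -0.2387, 0.1035]
ee_rot: [-3.139, -0.003, -1.245]
force: [-11.0, 5.0, 33.9]
width: 0.0005
gripper_force: 17.5
```

It hit a solid stop at a TCP height of 103.5 mm, which matches the locked position. Now I'll retreat and check.

```bash
python3 -m jog '[[[0,0,-20,0,0,0,0],[0,0,-70,0,0,0,0],[0,0,-130,0,0,0,0],[60,0,-160,0,0,0,0],[120,0,-160,0,0,0,0],[180,0,-160,0,0,0,0],[240,0,-160,0,0,0,0],[260,0,-160,0,0,0,0],[260,0,-160,0,0,0,0]]]'
python3 - <<'E'
from h import *
D=np.degrees
for c in("top","scene"):
    im,d=grab_frame(c);cv2.imwrite(f"pics/{c}5.png",im)
    P=cloud(c,d).reshape(-1,3)
    def rep(n,x0,x1,y0,y1,z0,z1):
        Q=P[(P[:,0]>x0)&(P[:,0]<x1)&(P[:,1]>y0)&(P[:,1]<y1)&(P[:,2]>z0)&(P[:,2]<z1)]
        if len(Q)<5: print(c,n,len(Q));return
        r=cv2.minAreaRect(Q[:,:2].astype(np.float32)*1000); w,V=np.linalg.eigh(np.cov(Q[:,:2].T))
        print(c,n,len(Q),Q.mean(0).round(4),np.round(r[0]),np.round(r[1]),round(r[2],1),"pca",D(np.arctan2(V[1,1],V[0,1])).round(1),"z",np.percentile(Q[:,2],[2,50,98]).round(3))
    rep("wing",.48,.58,-.12,-.02,.092,.14)
    rep("arm",.48,.62,-.14,0,.062,.08)
    rep("wood",.4,.65,-.15,.05,.04,.055)
    rep("leverin",.56,.65,-.245,-.21,.06,.15)
    rep("leverout",.56,.65,-.29,-.25,.06,.15)
a=cv2.imread("pics/scene5.png")[60:310,180:430];b=cv2.imread("pics/top5.png")[90:340,130:380]
cv2.imwrite("pics/c5.png",cv2.resize(np.hstack([a,b]),(800,400)))
E
```

```text
t: 15.4
eef_pos: [0.6702, -0.486, 0.2554]
ee_rot: [3.139, 0.003, -1.249]
force: [-0.4, 0.4, 0.0]
width: 0.0007
gripper_force: 0.0
top wing 137 [ 0.5296 -0.0664  0.106 ] [530. -66.] [10. 50.] 22.5 pca 112.8 z [0.095 0.107 0.111]
top arm 502 [ 0.5377 -0.0912  0.0707] [537. -86.] [ 24. 123.] 18.9 pca 110.4 z [0.065 0.071 0.076]
top wood 1119 [ 0.5385 -0.0618  0.0476] [539. -62.] [140.  45.] 17.9 pca -162.1 z [0.044 0.048 0.051]
top leverin 10 [ 0.5831 -0.2131  0.0997] [ 583. -213.] [ 4. 11.] 64.0 pca 158.4 z [0.099 0.1   0.102]
top leverout 0
scene wing 142 [ 0.524  -0.0532  0.1041] [526. -58.] [10. 45.] 23.1 pca 112.7 z [0.094 0.105 0.11 ]
scene arm 492 [ 0.5288 -0.0697  0.0698] [535. -83.] [ 24. 128.] 18.8 pca 107.5 z [0.063 0.07  0.076]
scene wood 1328 [ 0.5347 -0.0538  0.0462] [535. -57.] [140.  48.] 17.6 pca -162.4 z [0.041 0.047 0.049]
scene leverin 123 [ 0.583  -0.2271  0.1008] [ 584. -227.] [20. 39.] 17.2 pca 114.7 z [0.093 0.101 0.105]
scene leverout 46 [ 0.5931 -0.2585  0.1038] [ 594. -260.] [20. 18.] 7.3 pca 178.6 z [0.099 0.105 0.106]
```

View pics/c5.png

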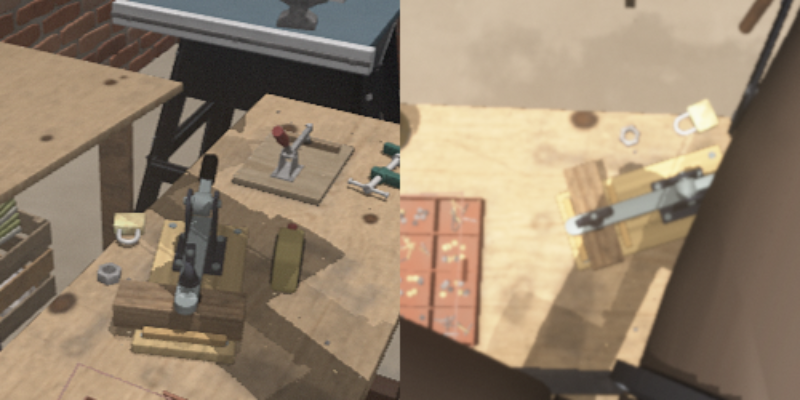

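The lever is down and locked, with the offcut unmoved. The wing, though, now reads 112.8° against 108.7° before, so I'll compare before and after.

Run:
```python
from h import *
t=[cv2.imread(f"pics/top{i}.png")[200:250,225:285] for i in(3,5)]
s=[cv2.imread(f"pics/scene{i}.png")[200:260,275:325] for i in(3,5)]
r=lambda a:cv2.resize(a,(390,290),interpolation=cv2.INTER_CUBIC)
cv2.imwrite("pics/c6.png",np.vstack([np.hstack([r(x) for x in t]),np.hstack([r(x) for x in s])]))
for c in("top","scene"):
  for rep in range(2):
    im,d=grab_frame(c);P=cloud(c,d).reshape(-1,3)
    for z0 in(.088,.094,.1,.104):
        Q=P[(abs(P[:,0]-.53)<.05)&(abs(P[:,1]+.066)<.05)&(P[:,2]>z0)&(P[:,2]<.14)]
        w,V=np.linalg.eigh(np.cov(Q[:,:2].T));print(c,z0,len(Q),(np.degrees(np.arctan2(V[1,1],V[0,1]))%180).round(1))
```

```text
top 0.088 144 113.2
top 0.094 135 113.1
top 0.1 125 113.3
top 0.104 110 112.8
top 0.088 144 113.2
top 0.094 137 113.2
top 0.1 129 113.2
top 0.104 110 113.0
scene 0.088 150 112.1
scene 0.094 135 112.4
scene 0.1 112 113.2
scene 0.104 90 113.8
scene 0.088 151 112.2
scene 0.094 138 112.5
scene 0.1 114 113.5
scene 0.104 89 112.7
```

View pics/c6.png

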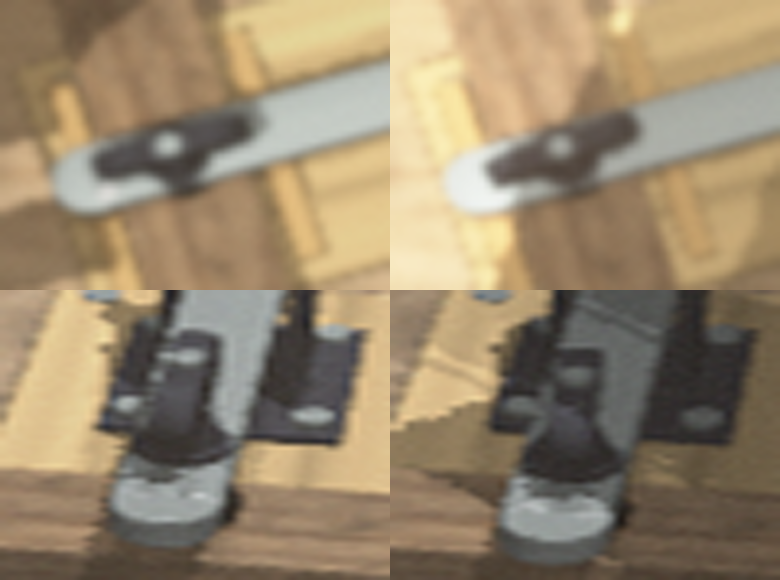

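The right-hand crops confirm that the wing is now a few degrees looser than on the left (top row, wing centre about (170,150) before and (560,150) after). I'll find out when it turned.

Run:
```python
from h import *
for i in(3,4,5):
  for c,z in(("top",.115),("scene",.115)):
    im=cv2.imread(f"pics/{c}{i}.png");P=[]
    p=proj(c,[.5295,-.0637,z-(.008 if i==5 else 0)])
    v,u=np.indices(im.shape[:2]);g=im.max(-1)
    for th in(60,75):
        m=(np.hypot(u-p[0],v-p[1])<16)&(g<th)
        n,lab,st,ce=cv2.connectedComponentsWithStats(m.astype(np.uint8))
        if n<2: print(i,c,"none");continue
        k=1+st[1:,4].argmax();X=np.argwhere(lab==k)[:,::-1]
        w,V=np.linalg.eigh(np.cov(X.T));print(i,c,th,len(X),ce[k].round(1),(np.degrees(np.arctan2(V[1,1],V[0,1]))%180).round(1))
```

```text
3 top none
3 top 75 18 [251.7 227.9] 166.4
3 scene 60 13 [309.6 219. ] 86.0
3 scene 75 82 [311.3 215.3] 99.5
4 top none
4 top 75 19 [251.6 228.2] 169.6
4 scene 60 161 [296.1 215.6] 83.4
4 scene 75 271 [296.1 216.8] 91.0
5 top none
5 top none
5 scene 60 100 [310.7 219.6] 100.4
5 scene 75 205 [296.1 218.5] 81.5
```

Run:
```python
from h import *
t=[cv2.imread(f"pics/top{i}.png")[205:245,228:278] for i in(3,4,5)]
s=[cv2.imread(f"pics/scene{i}.png")[205:245,275:325] for i in(3,4,5)]
r=lambda a:cv2.resize(a,(260,208),interpolation=cv2.INTER_CUBIC)
cv2.imwrite("pics/c7.png",np.vstack([np.hstack([r(x) for x in t]),np.hstack([r(x) for x in s])]))
```

```text
(no output)
```

View pics/c7.png

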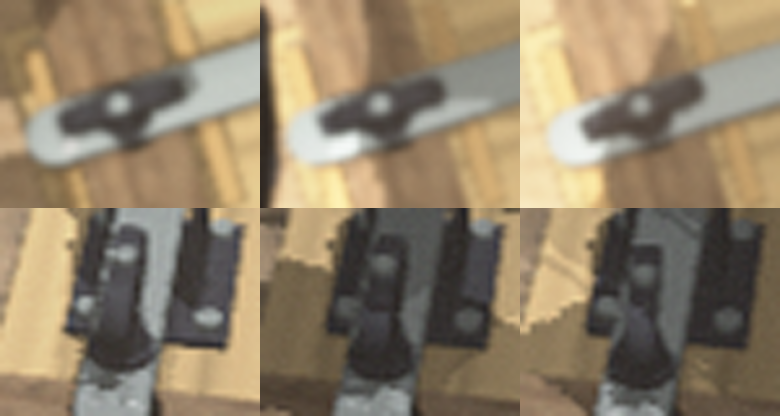

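At mid-push (middle column) the wing was still in line, so it slipped during locking. I'll check whether it is still creeping.

```bash
cat > ang.py <<'E'
from h import *
print(arm.get_state()["t"])
for c in("top","scene"):
    im,d=grab_frame(c);P=cloud(c,d).reshape(-1,3);o=[];q=[]
    for dz in(.088,.094,.1,.104):
        a=P[(abs(P[:,0]-.53)<.05)&(abs(P[:,1]+.066)<.05)&(P[:,2]<.14)]
        Q=a[a[:,2]>dz+(.008 if np.percentile(a[:,2],99)>.114 else 0)]
        if len(Q)<20: continue
        w,V=np.linalg.eigh(np.cov(Q[:,:2].T));o.append((np.degrees(np.arctan2(V[1,1],V[0,1]))%180).round(1))
    print(c,o)
E
python3 -m jog '[[[0,0,0,0,0,0,0],[0,0,0,0,0,0,0],[0,0,0,0,0,0,0],[0,0,0,0,0,0,0],[0,0,0,0,0,0,0],[0,0,0,0,0,0,0]]]' >/dev/null; python3 ang.py
```

```text
16.45
top [np.float64(113.3), np.float64(113.2), np.float64(113.3), np.float64(113.2)]
scene [np.float64(112.4), np.float64(112.7), np.float64(113.8), np.float64(113.2)]
```

The slip is static at about 0.077 rad on the loose side. I'll redo it in the proper order: reopen the lever by gripping it, reset the nut, then lock again.

```bash
python3 -m jog '[[[-60,-1,0,0,0,0,50],[-120,-1,0,0,0,0,50],[-180,-1,0,0,0,0,50],[-240,-1,0,0,0,0,50],[-248,-1,0,0,0,0,50],[-248,-1,50,0,0,0,50],[-248,-1,100,0,0,0,50],[-248,-1,150,0,0,0,50],[-248,-1,177,0,0,0,50],[-248,-1,177,0,0,0,50],[-248,-1,177,0,0,0,0],[-248,-1,177,0,0,0,0],[-248,-1,177,0,0,0,0],[-248,-1,177,0,0,0,0],[-248,-1,177,0,0,0,0]]]' 12
```

```text
t: 18.42
eef_pos: [0.5924, -0.2498, 0.0825]
ee_rot: [3.141, -0.0, -1.247]
force: [-2.7, -0.8, 6.6]
width: 0.0196
gripper_force: 12.0
```

```bash
python3 -m jog '[[[-1,0,-7,0,0,0,0],[-3,0,-15,0,0,0,0],[-5,0,-22,0,0,0,0],[-8,0,-29,0,0,0,0],[-12,0,-35,0,0,0,0],[-16,0,-41,0,0,0,0],[-21,0,-47,0,0,0,0],[-27,0,-52,0,0,0,0],[-33,0,-57,0,0,0,0],[-39,0,-61,0,0,0,0],[-46,0,-64,0,0,0,0],[-53,0,-66,0,0,0,0],[-60,0,-68,0,0,0,0],[-67,0,-69,0,0,0,0],[-67,0,-69,0,0,0,0]]]'; python3 ang.py
```

```text
t: 20.3
eef_pos: [0.5708, -0.1857, 0.1517]
ee_rot: [3.141, -0.0, -1.246]
force: [-4.7, -3.9, 2.6]
width: 0.0201
gripper_force: 12.0
20.3
top [np.float64(113.2), np.float64(113.4), np.float64(113.0), np.float64(113.7)]
scene [np.float64(111.8), np.float64(112.4), np.float64(112.3), np.float64(112.5)]
```

```bash
python3 -m jog '[[[0,0,0,0,0,0,44],[0,0,0,0,0,0,44],[0,0,0,0,0,0,44],[0,0,-30,0,0,0,44],[0,0,-60,0,0,0,44],[-60,0,-60,0,0,0.04,44],[-115,0,-60,0,0,0.04,44],[-129,0,-50,0,0,0.04,44],[-129,0,0,0,0,0.04,44],[-129,0,40,0,0,0.04,44],[-129,0,62,0,0,0.04,44],[-129,0,62,0,0,0.04,44],[-129,0,62,0,0,0.04,0],[-129,0,62,0,0,0.04,0],[-129,0,62,0,0,0.04,0],[-129,0,62,0,0,0.04,0],[-129,0,62,0,0,0.04,0]]]' 25
```

```text
t: 22.52
eef_pos: [0.5295, -0.0639, 0.0889]
ee_rot: [3.14, 0.0, -1.287]
force: [-4.8, -0.2, 6.4]
width: 0.0115
gripper_force: 24.5
```

```bash
python3 -m jog '[[[0,0,0,0,0,0,0],[0,0,0,0,0,0,0],[0,0,0,0,0,0,0],[0,0,0,0,0,0,44],[0,0,0,0,0,0,44],[0,0,0,0,0,0,44],[0,0,-40,0,0,0,44],[0,0,-100,0,0,0,44],[0,0,-160,0,0,0,44],[60,0,-160,0,0,-0.04,0],[120,0,-160,0,0,-0.04,0],[180,0,-160,0,0,-0.04,0],[200,0,-160,0,0,-0.04,0],[200,0,-160,0,0,-0.04,0]]]' 25; python3 ang.py
```

```text
t: 24.28
eef_pos: [0.5864, -0.2568, 0.2476]
ee_rot: [3.141, 0.001, -1.249]
force: [-1.0, 0.4, 0.1]
width: 0.0023
gripper_force: 0.0
24.275
top [np.float64(126.9), np.float64(126.5), np.float64(124.6), np.float64(121.6)]
scene [np.float64(110.3), np.float64(110.8), np.float64(111.7), np.float64(111.4)]
```

Run:
```python
from h import *
for c in("top","scene"):
    im,d=grab_frame(c);cv2.imwrite(f"pics/{c}8.png",im)
    P=cloud(c,d).reshape(-1,3)
    for r in(.03,.035,.04):
        for z0 in(.096,.102,.108,.112):
            Q=P[(np.hypot(P[:,0]-.5295,P[:,1]+.0637)<r)&(P[:,2]>z0)&(P[:,2]<.13)]
            if len(Q)>20:
                w,V=np.linalg.eigh(np.cov(Q[:,:2].T));print(c,r,z0,len(Q),Q.mean(0).round(3),(np.sqrt(w)*1e3).round(1),(np.degrees(np.arctan2(V[1,1],V[0,1]))%180).round(1))
t=cv2.imread("pics/top8.png")[195:255,218:298];s=cv2.imread("pics/scene8.png")[195:255,265:345]
cv2.imwrite("pics/c8.png",cv2.resize(np.hstack([t,s]),(800,300),interpolation=cv2.INTER_CUBIC))
```

```text
top 0.03 0.096 53 [ 0.531 -0.069  0.114] [2.9 5.7] 126.6
top 0.03 0.102 52 [ 0.531 -0.069  0.114] [2.9 5.6] 125.6
top 0.03 0.108 48 [ 0.532 -0.069  0.115] [2.8 5.6] 123.7
top 0.03 0.112 39 [ 0.532 -0.07   0.115] [2.5 5.7] 123.9
top 0.035 0.096 53 [ 0.531 -0.069  0.114] [2.9 5.7] 126.6
top 0.035 0.102 52 [ 0.531 -0.069  0.114] [2.9 5.6] 125.6
top 0.035 0.108 48 [ 0.532 -0.069  0.115] [2.8 5.6] 123.7
top 0.035 0.112 39 [ 0.532 -0.07   0.115] [2.5 5.7] 123.9
top 0.04 0.096 53 [ 0.531 -0.069  0.114] [2.9 5.7] 126.6
top 0.04 0.102 52 [ 0.531 -0.069  0.114] [2.9 5.6] 125.6
top 0.04 0.108 48 [ 0.532 -0.069  0.115] [2.8 5.6] 123.7
top 0.04 0.112 39 [ 0.532 -0.07   0.115] [2.5 5.7] 123.9
scene 0.03 0.096 150 [ 0.524 -0.053  0.11 ] [ 3.  13.3] 110.3
scene 0.03 0.102 135 [ 0.524 -0.054  0.112] [ 3.  13.1] 110.9
scene 0.03 0.108 109 [ 0.525 -0.057  0.113] [ 3.  12.4] 111.1
scene 0.03 0.112 79 [ 0.527 -0.06   0.114] [ 2.7 11.4] 111.8
scene 0.035 0.096 150 [ 0.524 -0.053  0.11 ] [ 3.  13.3] 110.3
scene 0.035 0.102 135 [ 0.524 -0.054  0.112] [ 3.  13.1] 110.9
scene 0.035 0.108 109 [ 0.525 -0.057  0.113] [ 3.  12.4] 111.1
scene 0.035 0.112 79 [ 0.527 -0.06   0.114] [ 2.7 11.4] 111.8
scene 0.04 0.096 150 [ 0.524 -0.053  0.11 ] [ 3.  13.3] 110.3
scene 0.04 0.102 135 [ 0.524 -0.054  0.112] [ 3.  13.1] 110.9
scene 0.04 0.108 109 [ 0.525 -0.057  0.113] [ 3.  12.4] 111.1
scene 0.04 0.112 79 [ 0.527 -0.06   0.114] [ 2.7 11.4] 111.8
```

View pics/c8.png

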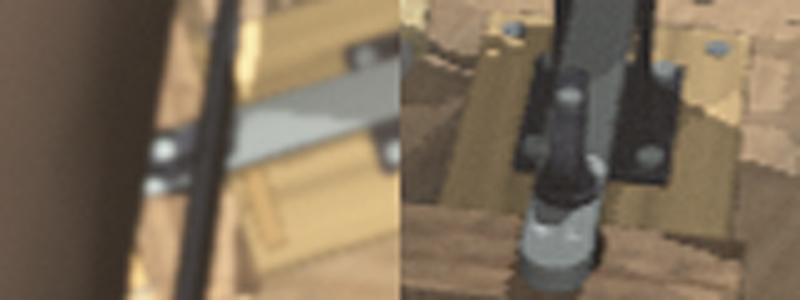

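The top view is blocked, but the scene view shows the wing still about 3° loose. Squeezing alone did not align it, so I'll regrip along the wing and turn it actively.

```bash
python3 -m jog '[[[-60,-7,0,0,0,-0.07,44],[-120,-7,0,0,0,-0.07,44],[-180,-7,0,0,0,-0.07,44],[-201,-7,20,0,0,-0.07,44],[-201,-7,80,0,0,-0.07,44],[-201,-7,130,0,0,-0.07,44],[-201,-7,158,0,0,-0.07,44],[-201,-7,158,0,0,-0.07,20],[-201,-7,158,0,0,-0.07,0],[-201,-7,158,0,0,-0.07,0],[-201,-7,158,0,0,-0.07,0],[-201,-7,158,0,0,-0.07,0],[-201,-7,158,0,0,-0.07,0]]]' 40
```

```text
t: 26.1
eef_pos: [0.529, -0.063, 0.0917]
ee_rot: [-3.141, -0.0, -1.177]
force: [-3.0, 1.4, 6.6]
width: 0.0097
gripper_force: 40.0
```

```bash
python3 -m jog '[[[0,0,0,0,0,0.05,0],[0,0,0,0,0,0.1,0],[0,0,0,0,0,0.1,0],[0,0,0,0,0,0.1,0],[0,0,0,0,0,0.1,44],[0,0,0,0,0,0.1,44],[0,0,0,0,0,0.1,44],[0,0,-50,0,0,0.1,44],[0,0,-110,0,0,0.1,44],[-40,-3,-160,0,0,0.07,44],[-100,-7,-180,0,0,0.07,0],[-150,-10,-180,0,0,0.07,0],[-150,-10,-180,0,0,0.07,0]]]'; python3 ang.py
```

```text
t: 27.72
eef_pos: [0.4799, 0.0822, 0.2712]
ee_rot: [-3.14, 0.001, -1.243]
force: [0.1, -1.3, 0.8]
width: 0.0197
gripper_force: 0.0
27.725
top [np.float64(106.4), np.float64(106.4), np.float64(106.0), np.float64(106.7)]
scene [np.float64(104.0), np.float64(104.5), np.float64(105.1), np.float64(105.7)]
```

```bash
python3 -m jog '[[[60,0,0,0,0,0,0],[120,0,0,0,0,0,0],[180,0,0,0,0,0,0],[234,0,0,0,0,0,0],[234,0,50,0,0,0,0],[234,0,106,0,0,0,0],[234,0,106,0,0,0,0],[255,0,106,0,0,0,0],[267,0,107,0,0,0,0],[274,0,107,0,0,0,0],[281,0,108,0,0,0,0],[288,0,110,0,0,0,0],[295,0,112,0,0,0,0],[302,0,115,0,0,0,0],[308,0,119,0,0,0,0],[314,0,123,0,0,0,0],[319,0,128,0,0,0,0],[324,0,134,0,0,0,0],[328,0,140,0,0,0,0]]]' 30; python3 ang.py
```

```text
t: 30.2
eef_pos: [0.585, -0.2318, 0.1301]
ee_rot: [3.141, 0.0, -1.247]
force: [-0.0, 2.7, 2.1]
width: 0.0004
gripper_force: 0.9
30.2
top [np.float64(105.8), np.float64(105.3), np.float64(105.0), np.float64(104.5)]
scene [np.float64(104.4), np.float64(104.8), np.float64(105.2), np.float64(106.1)]
```

```bash
python3 -m jog '[[[2,0,5,0,0,0,0],[4,0,11,0,0,0,0],[6,0,16,0,0,0,0],[7,0,21,0,0,0,0],[7,0,24,0,0,0,0],[7,0,26,0,0,0,0],[7,0,27,0,0,0,0],[7,0,27,0,0,0,0]]]'; python3 ang.py
```

```text
t: 31.3
eef_pos: [0.5878, -0.2383, 0.1044]
ee_rot: [-3.141, -0.001, -1.246]
force: [-0.7, -1.9, 7.9]
width: 0.0004
gripper_force: 3.6
31.3
top [np.float64(113.1), np.float64(113.0), np.float64(112.6), np.float64(113.0)]
scene [np.float64(110.6), np.float64(110.8), np.float64(111.8), np.float64(111.8)]
```

```bash
python3 -m jog '[[[0,0,2,0,0,0,0],[0,0,3.5,0,0,0,0],[0,0,3.5,0,0,0,0],[0,0,-20,0,0,0,0],[0,0,-80,0,0,0,0],[-60,0,-140,0,0,0,0],[-120,0,-160,0,0,0,0],[-180,0,-160,0,0,0,30],[-240,0,-160,0,0,0,44],[-300,0,-160,0,0,0,44],[-335,0,-160,0,0,0,44],[-335,0,-160,0,0,0,44]]]'; python3 ang.py
python3 - <<'E'
from h import *
im,d=grab_frame("scene");P=cloud("scene",d).reshape(-1,3)
for y0,y1 in((-.245,-.21),(-.29,-.25)):
    Q=P[(abs(P[:,0]-.6)<.05)&(P[:,1]>y0)&(P[:,1]<y1)&(P[:,2]>.06)&(P[:,2]<.15)];print(len(Q),np.percentile(Q[:,2],[2,50,98]).round(3))
E
```

```text
t: 32.9
eef_pos: [0.479, 0.0822, 0.2631]
ee_rot: [3.141, 0.001, -1.242]
force: [1.2, -1.0, 0.3]
width: 0.0425
gripper_force: 0.0
32.9
top [np.float64(113.3), np.float64(113.0), np.float64(113.1), np.float64(113.9)]
scene [np.float64(112.1), np.float64(112.7), np.float64(112.9), np.float64(113.3)]
8 [0.094 0.098 0.1  ]Traceback (most recent call last):
  File "<stdin>", line 4, in <module>
    return _quantile_unchecked(
        a, q, axis, out, overwrite_input, method, keepdims, weights)
    return _ureduce(a,
                    func=_quantile_ureduce_func,
    ...<5 lines>...
                    overwrite_input=overwrite_input,
                    method=method)
    r = func(a, **kwargs)
    result = _quantile(arr,
                       quantiles=q,
    ...<2 lines>...
                       out=out,
                       weights=wgt)
    slices_having_nans = np.isnan(arr[-1, ...])
                                  ~~~^^^^^^^^^
IndexError: index -1 is out of bounds for axis 0 with size 0
```

Both lockings end at the same wing angle (113.2°, about 4° off the arm) from different starting settings. That is where the loaded clamp settles, so turning it further under load would be pointless. One last check on the lever and offcut, then hand in.

Run:
```python
from h import *
im,d=grab_frame("top");P=cloud("top",d).reshape(-1,3)
for y0,y1 in((-.23,-.2),(-.25,-.23),(-.29,-.25)):
    Q=P[(abs(P[:,0]-.6)<.05)&(P[:,1]>y0)&(P[:,1]<y1)&(P[:,2]>.06)&(P[:,2]<.2)];print(len(Q),np.percentile(Q[:,2],[2,50,98]).round(3) if len(Q) else "")
Q=P[(abs(P[:,0]-.54)<.1)&(abs(P[:,1]+.06)<.08)&(P[:,2]>.04)&(P[:,2]<.055)]
print(cv2.minAreaRect(Q[:,:2].astype(np.float32)*1000))
cv2.imwrite("pics/top9.png",im);cv2.imwrite("pics/c9.png",cv2.resize(im[150:290,190:370],(720,560)))
```

```text
135 [0.082 0.1   0.105]
105 [0.097 0.104 0.107]
107 [0.1   0.105 0.108]
((538.2321166992188, -61.789710998535156), (140.0343780517578, 44.99991226196289), 17.906169891357422)
```

View pics/c9.png

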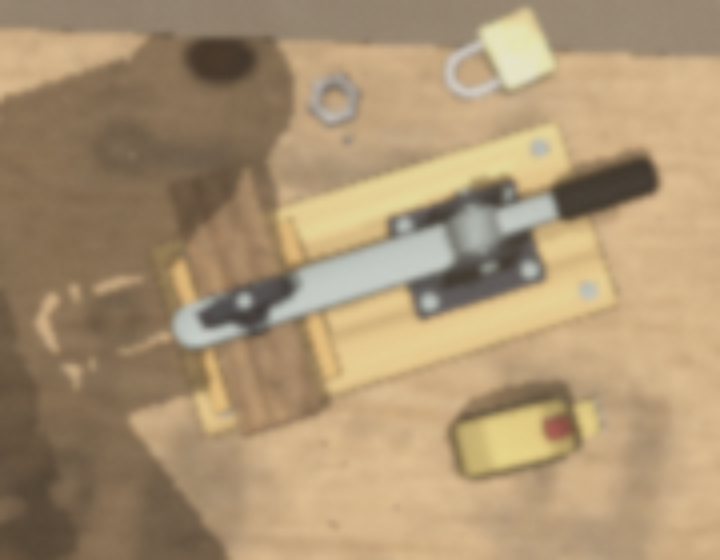

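The lever lies flat, pointing away from the nut (grip at about (605,187)). The offcut is unmoved, the wing is nearly in line at (245,300), and the robot is clear of everything.

```bash
python3 -c "
from h import *
print(arm.job_done(), arm.get_state()['t'])"
```

```text
the job is handed in; nothing more can be done
the job is handed in; nothing more can be done
```

The job is handed in, result not reported: the lever is locked down, the offcut is unmoved and the robot is clear, but the wing sits about 4° (0.08 rad) loose of the arm. Each time I set it with the lever open (first in line, then about 2° tight after I reopened the clamp to redo it), locking moved it back to that same angle.

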